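Load the top tray of the stack into the spring dock

TASK

The switch station needs an empty tray. Lift the top tray off the stack in the stand, leaving the two under it where they are, and set it down on the bench to change your grip, because the stand leaves only its sides free and the dock only its grip block. Then take it by the grip block and fit it fully home in the dock: back end under the hold-down lip and pressed against the sprung pusher, front end let down behind the two stop posts so that the tray sits flat and the spring holds it, grip block towards the front; leave the things lying around untouched.

Things in the scene. Friction and masses are not known exactly. Their poses are not given: they have to be found in the camera images.
- tray_top: the tray to move, top of three equal stacked dark grey plastic trays: open box with upright walls, 100 (x) x 62 (y) x 36 high, walls 3 thick, inner floor 11 above the underside; its lowest 8 mm is a foot, 90 x 52, that nests in the tray below. A solid grip block, 30 wide, stands out 12 mm from the -x end wall. About 130 g. Origin: centre of the underside; z up
- tray_mid: the second tray of the stack, same shape, origin 28 mm below that of the top tray while stacked
- tray_low: the lowest tray of the stack, same shape, 28 mm lower again
- tray_top_grip (a point): on the top face of the top tray's grip block (x = -54.5, z = 36 in the tray's frame). Block and wall together are 15 thick, from x = -62 to -47; the block reaches from 18 to 36 above the tray's underside
- tray_stand: fixed stand of the stack: base plate 136 x 74 x 8, on which the trays stand, grip blocks at the -x end; upright end plates 58 wide, 110 high, 3 mm from the grip blocks (inner face x = -65) and from the far ends (x = 53); the long sides (y) are open but for guides 19 high. Origin: centre of the trays, underside of the base
- dock: fixed spring dock; its front is -x. Base plate 160 x 92 x 8. Two cheeks closely flank the tray: inner faces at y = +-33.5, x from -34 to 40, upright to z = 44, then flared out to z = 53. Two front stop posts: x from -62 to -50, y from 21 to 33 either side (42 gap between), 27 high with sloped tops. Origin: centre of a tray at home, underside of the base
- dock_lip (a point): middle of the front edge of the fixed hold-down lip at the back of the dock, at its underside (x = 44, z = 47 in the dock's frame); the lip is 54 wide, 5 thick and reaches backward from here
- dock_seat (a point): where the tray's origin lies when it is fully home (x = 0, z = 8 in the dock's frame): tray on the base plate, its front wall (x = -50) against the posts, its back edge 6 mm under the lip
- dock_pusher (a joint): sprung upright plate at the back of the dock below the lip (48 wide, z from 11 to 43); 0 = free, front face at x = 44; grows in metres as it is pushed back, at most 0.013. About 4 N to start, 6 N at 0.004 (tray at home), 10 N at the end
- switch_a: bystander: small black push switch with two brass tags, 28 x 24 x 23, lying on the bench; leave alone. Origin: centre of underside
- switch_b: bystander: small black push switch with two brass tags, 24 x 24 x 26, standing tags up; leave alone. Origin: centre of underside
- tape: bystander: roll of tape, 65 across, 18 high; leave alone. Origin: centre of underside
- flux: bystander: dropper bottle, 34 across, 110 high; leave alone. Origin: centre of underside
Mind the look-alikes: they are no part of the job. What is shaped like the tray_mid but red is not meant.

How it is judged:
On the way, in this order (a step that is already met when the one before it is completed fails the run):
1. the top tray is lifted clear of the stack (z of tray_top in the frame of tray_mid above 0.05 m and distance of tray_mid from where it was at the start of the episode below 0.01 m), for 0.1 s.
2. the top tray stands on the bench, let go (height (world z) of tray_top below 0.006 m and angle between tray_top's own z axis and vertical below 0.05 rad and linear speed of tray_top below 0.01 m/s and contact force between tray_top and the fingers below 0.05 N), for 0.2 s.
At the end, for the whole second after the job is handed in: The top tray is at rest in the dock with its grip block at the front: within 3 mm lengthwise and 4 mm sideways of the home place, on the dock's base to within 2.5 mm, level to 0.04 rad, with the pusher pressed back 2 to 7.5 mm by it; the other two trays are within 10 mm of where they were (x of tray_top in the frame of dock between -0.003 and 0.003 m and y of tray_top in the frame of dock between -0.004 and 0.004 m and z of tray_top in the frame of dock between 0.005 and 0.0105 m and angle between the z axis of tray_top and the z axis of dock, either way round below 0.04 rad and x of tray_top_grip in the frame of dock below -0.04 m and z of tray_top_grip in the frame of dock above 0.03 m and value of joint dock_pusher between 0.002 and 0.0075 m and linear speed of tray_top below 0.01 m/s and distance of each of tray_mid, tray_low from where it was at the start of the episode below 0.01 m); the robot touches nothing.
It fails at once if a bystander is moved more than 25 mm (distance of any of switch_a, switch_b, tape, flux from where it was at the start of the episode above 0.025 m).
It fails at once if the second tray is pulled out of the stack (distance of tray_mid from where it was at the start of the episode above 0.02 m).
It also fails if it takes over 58 s, if anything falls off the work surface, if the arm or the gripper's body presses on something with over 40 N, if the wrist force passes 120 N, or if a joint passes its speed limit or range.

ROBOT

A 6-joint arm with a two-finger parallel gripper is mounted at the origin on the work surface; the furniture and walls round the work are solid. World frame = base frame: x ahead of the robot, y to its left, z up, the work surface at z = 0. Lengths are in m, angles in rad, forces in N, time in s.
With the tool pointing down it reaches from about 0.325 to 0.9 m from the base axis. Payload 3.5 kg.
Tool frame: the origin (TCP) lies midway between the tips of the shut fingers; the grasp point (between the pads) lies 19 mm behind it; z points along the fingers, y is the line along which they close (so a half turn about z gives the same grasp; the last joint's range is limited). The gripper opens to 85 mm and grips with 20 to 120 N. Pads are 22 mm wide; open, the fingers measure 114 mm over their backs; the gripper's body (76 mm by 85 mm) begins 54 mm behind the grasp point. The pads swing forward as they close: fully open they stand 13 mm farther back than shut.
Start: joints at [1.042, 0.276, -0.026, 1.268, 0, 1.467], TCP at [0.258, 0.569, 0.231] pointing down, gripper open.
Joint ranges: [-3.12, 3.12], [-0.85, 1.88], [-1.08, 1.24], [-1.95, 2.15], [-1.57, 1.53], [-3.14, 3.14]. Speed limits (rad/s): [2.57, 2.57, 3.14, 3.14, 3.14, 3.14].

INTERFACE

Orientations are given as a unit quaternion [x, y, z, w].
In Python, from workcell import sensors, camera, job gives the robot as it stands. The module is installed in compiled form; this text tells all that it offers.
- The arm moves only by the tool drive_tool, never from a script. Its argument "targets" is a list of rows, each a list of 4 numbers: the shift along the tool's x, y, z each as a share of 0.03 m, from -1 to 1, then the turn about the tool's z as a share of 0.15 rad, from -1 to 1. A call has exactly 8 rows; each row shifts and turns the commanded pose from where the row before left it, along the tool's axes as they then stand; what a row does not reach is not made up. A row lasts 1/10 s, in which the tool goes at most 50 mm and 8.59 degrees, less where a joint would pass 70% of its speed; a pose out of reach is approached as far as the arm can. A call with a number of a shift or a turn outside -1 to 1 is refused whole. A call with a gripper value outside its range is refused whole. "grip" is the closure, from 0 (fully open) to 1 (shut), set as the call begins (left out, the last holds). The fingers move at their own pace and stop on an object; "grip_force" is the grip in N (left out, the last holds). Time passes only in rows, so rows that do not move let the fingers close, or fill a call up. It gives the time, the measured TCP pose, the force, the opening and the grip force at its end, in the units of the state.
- sensors.observe(): the state, without advancing time (a new reading comes with each control period).
- camera(name): name is "scene" or "top" or "wrist"; returns a dict with "frame" (384x512x3 uint8, red, green, blue), "mtx" (3x3 intrinsics, pixels), "R" (3x3) and "t" (3): a world point X has camera coordinates R X + t. Camera axes: x right, y down, z forward; pixel columns grow to the right and rows downward; lengths in m; the calibration is good to about 2 mm. A picture is of the moment at which its call begins. There is no depth.
- job.job_done(): hands the job in; it is judged then, once.
The state is a dict: "time_s": time; "joint_positions": joint angles; "qvel": joint speeds; "joint_torque": joint torques, N m; "eef_pos": TCP position; "tool_rot": TCP orientation; "ft_force": force on the tool from outside, world axes, zero at the start; "moment": the same for the moment, N m; "gripper_width": finger opening in m; "grasp_force": force on a finger pad.
Only numpy, scipy, OpenCV 4.12 (cv2) and the standard library are available. Lean on these libraries where they do the work, as an engineer would, in place of code of your own. Each camera call takes 0.05 s, during which the arm holds its last target. There are 200 camera calls.

## Working session

There is one attempt and no reset: what is moved stays moved. The work goes in short steps, Python scripts to look and compute and a tool call to move; the robot and the scene stay as the last step left them, time stands still between calls to the robot, and variables do not carry over. Pictures are saved under pics/ and viewed, at most 13 in all, crops included, and the job is handed in when it is done.

Besides the shell and the picture viewer there is one more tool, called after "Call:" as name(argument=value, ...) on one line, values as JSON. drive_tool: Moves the arm, as the interface text tells. Shift numbers are shares of 0.03 m and turn numbers shares of 0.15 rad, none past 1 either way. Its arguments: {"type":"object","properties":{"targets":{"type":"array"},"grip":{"type":"number"},"grip_force":{"type":"number"}},"required":["targets"]}

```bash
mkdir -p pics
python3 - <<'E'
from workcell import sensors, camera
import cv2,numpy as np,pickle
s=sensors.observe();print(s)
for n in ["scene","top","wrist"]:
    c=camera(n);pickle.dump(c,open(f"pics/{n}0.pkl","wb"))
    cv2.imwrite(f"pics/{n}0.png",cv2.resize(c["frame"][:,:,::-1],(800,600),interpolation=cv2.INTER_CUBIC))
    print(n,c["mtx"].tolist(),c["R"].round(4).tolist(),c["t"].tolist())
E
```

```text
{'time_s': 0.0, 'joint_positions': array([ 1.04161232e+00,  2.77152099e-01, -2.78991394e-02,  1.26798358e+00,
        2.12639054e-05,  1.46741053e+00]), 'qvel': array([-0.00111078, -0.00073879,  0.00178949, -0.00067807, -0.00077649,
       -0.00077206]), 'joint_torque': array([-3.21566013e-04, -4.45511878e+01,  2.95199186e+01,  1.64527452e-02,
       -7.87945555e-05,  5.05388158e-06]), 'eef_pos': array([0.2577548 , 0.56851932, 0.23013923]), 'tool_rot': array([ 2.11294313e-01,  9.77421844e-01, -1.06042114e-03, -3.58232315e-04]), 'ft_force': array([ 0.51841445,  0.30656088, -0.3039462 ]), 'moment': array([ 0.03401657, -0.04528125, -0.03142782]), 'grasp_force': 0.0, 'gripper_width': 0.08494709101818733}
scene [[394.0660155719321, 0.0, 251.5421048345538], [0.0, 394.0660155719321, 186.63393531095022], [0.0, 0.0, 1.0]] [[-0.5969, -0.802, 0.0223], [-0.4098, 0.281, -0.8678], [0.6897, -0.5271, -0.4964]] [0.4183480974786296, 0.27636643820853485, 0.7264987904930176]
top [[406.8472535447858, 0.0, 250.31242523338196], [0.0, 406.8472535447858, 191.6453363404726], [0.0, 0.0, 1.0]] [[0.1705, -0.9854, 0.005], [-0.9632, -0.1677, -0.21], [0.2078, 0.031, -0.9777]] [0.0012773064229572586, 0.5736498426456773, 1.0473175414222953]
wrist [[317.78315010856255, 0.0, 254.19260794483887], [0.0, 317.78315010856255, 193.94343206868098], [0.0, 0.0, 1.0]] [[0.4124, 0.911, -0.0017], [0.8723, -0.3944, 0.289], [0.2626, -0.1207, -0.9573]] [-0.6242286281349969, -0.03831541737261894, 0.3785174888127157]
```

View pics/scene0.png

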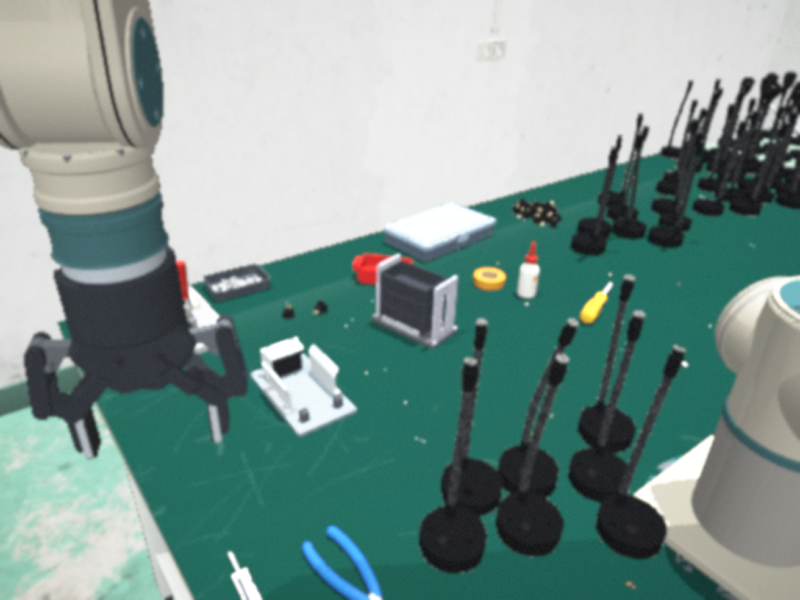

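View pics/top0.png

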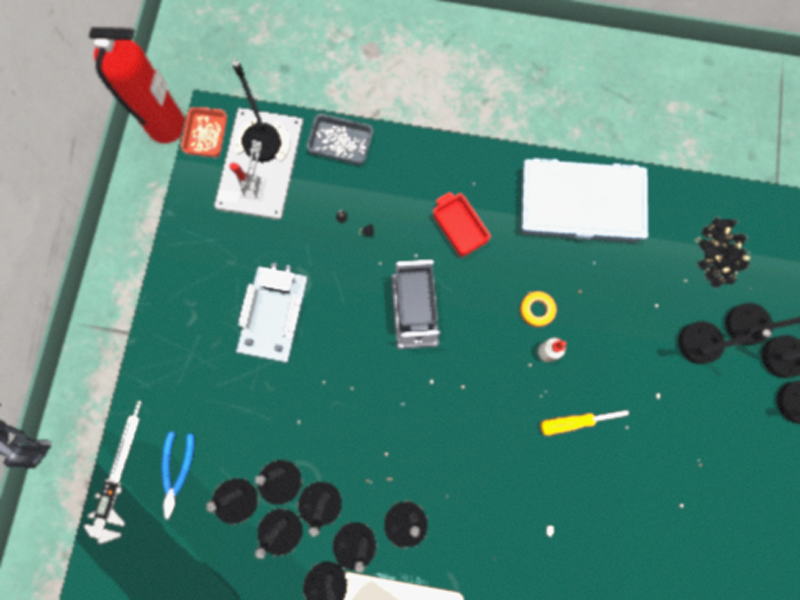

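Scene view (800x600): dock around (300,385), stack stand around (415,300), with the arm at the left. Top view: dock at (272,313), stand at (415,303), red look-alike at (461,224), tape at (538,309), flux at (551,349), switches at (341,216) and (367,230).

```bash
cat > h.py <<'E'
import numpy as np,cv2,pickle
from scipy.optimize import least_squares
from scipy.spatial.transform import Rotation as Ro
def proj(c,P):
    q=np.atleast_2d(P)@c["R"].T+c["t"]; p=q@c["mtx"].T; return p[:,:2]/p[:,2:]
def onplane(c,uv,z):
    d=c["R"].T@np.linalg.solve(c["mtx"],[uv[0],uv[1],1.]); o=-c["R"].T@c["t"]; return o+d*(z-o[2])/d[2]
def W(pose,P):  # pose x,y,yaw,z
    c,s=np.cos(pose[2]),np.sin(pose[2]); P=np.atleast_2d(P).astype(float)
    return np.c_[pose[0]+c*P[:,0]-s*P[:,1],pose[1]+s*P[:,0]+c*P[:,1],pose[3]+P[:,2]]
def fit(obs,p0):  # obs: list of (cam, modelpt mm, uv)
    f=lambda p:np.concatenate([proj(c,W(p,np.array(m)/1000.))[0]-uv for c,m,uv in obs])
    r=least_squares(f,p0,x_scale=[.1,.1,.3,.1],loss="soft_l1"); return r.x,r.fun.reshape(-1,2)
E
python3 - <<'E'
from h import *
c=pickle.load(open("pics/top0.pkl","rb"))
s=512/800
for n,uv,z in [("dock base c",(272,313),.005),("dock front",(263,355),.008),("stand top c",(415,303),.1),("stand front",(416,345),.11),("stand back",(414,264),.11),("tape",(538,309),.018),("flux",(553,350),.1),("sw",(341,216),.02),("sw",(367,230),.02),("red",(461,224),.03)]:
    print(n,onplane(c,np.array(uv)*s,z).round(3))
w=pickle.load(open("pics/wrist0.pkl","rb")); print("wristcam",(-w["R"].T@w["t"]).round(3))
t=c["frame"][155:240,145:290,::-1]; cv2.imwrite("pics/topc.png",cv2.resize(t,None,fx=5.5,fy=5.5,interpolation=cv2.INTER_CUBIC))
c=pickle.load(open("pics/scene0.pkl","rb"))
t=c["frame"][155:280,155:300,::-1]; cv2.imwrite("pics/scenec.png",cv2.resize(t,None,fx=4.6,fy=4.6,interpolation=cv2.INTER_CUBIC))
E
```

```text
dock base c [0.515 0.311 0.005]
dock front [0.436 0.31  0.008]
stand top c [0.558 0.058 0.1  ]
stand front [0.486 0.045 0.11 ]
stand back [0.621 0.07  0.11 ]
tape [ 0.602 -0.164  0.018]
flux [ 0.518 -0.18   0.1  ]
sw [0.714 0.22  0.02 ]
sw [0.696 0.167 0.02 ]
red [ 0.734 -0.002  0.03 ]
wristcam [0.191 0.599 0.372]
```

View pics/topc.png

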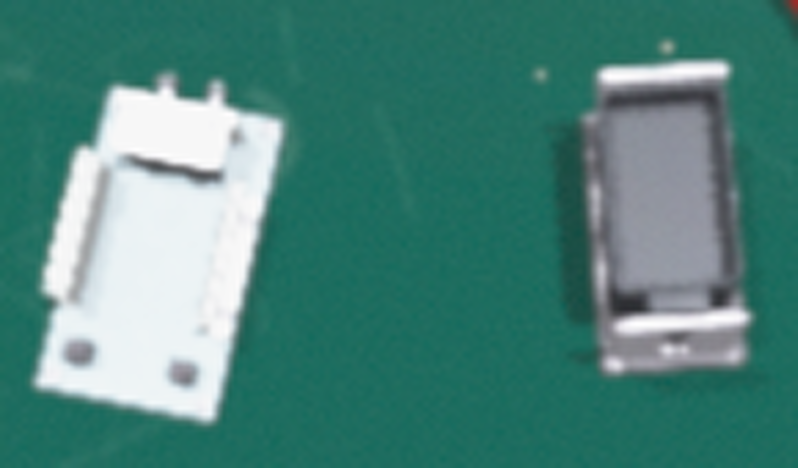

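View pics/scenec.png

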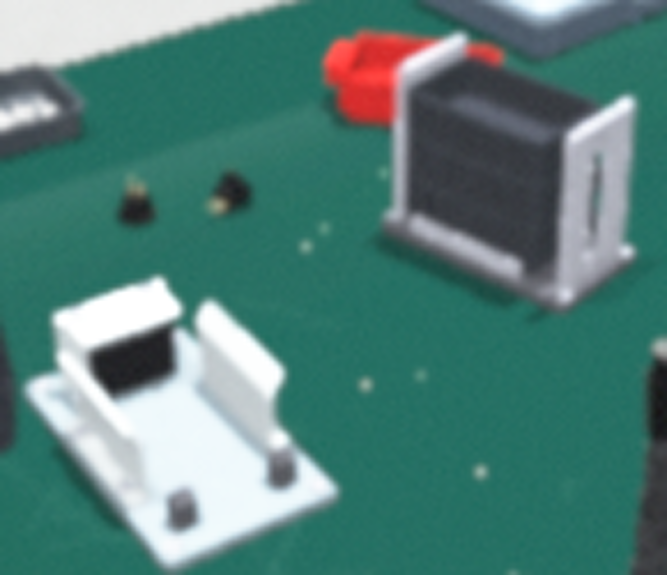

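Top crop: dock lip edge (122,155)-(218,178), posts (79,350) and (183,371), stand inner plate edges (600,82)-(730,78) and (612,318)-(747,312). The scene crop agrees: three dark trays between the end plates, post tops at (181,494) and (280,455). Now I'll fit both poses and plan the first move.

```bash
cat >> h.py <<'E'
def plan(target,head,n,nt=None):
    "rows from measured pose to world target TCP, heading of tool y; world move spread over n rows, turn over the same"
    from workcell import sensors
    s=sensors.observe(); R=Ro.from_quat(s["tool_rot"]).as_matrix(); y=R[:,1]; h=np.arctan2(y[1],y[0])
    d=np.asarray(target)-s["eef_pos"]; dt=0 if head is None else (head-h+np.pi)%(2*np.pi)-np.pi
    print("t",round(s["time_s"],2),"pose",s["eef_pos"].round(4),"head",round(h,4),"d",d.round(4),"dturn",round(dt,3))
    rows=[]
    for i in range(n):
        a=h+dt*i/n; Y=np.array([np.cos(a),np.sin(a),0]); Z=np.array([0,0,-1.]); X=np.cross(Y,Z)
        rows.append([round(float(v),2) for v in (*(np.array([X@d,Y@d,Z@d])/n/.03),-dt/n/.15)])
    for r in rows if dt else rows[:1]: print(r)
def grab(name,tag):
    from workcell import camera
    c=camera(name); pickle.dump(c,open(f"pics/{tag}.pkl","wb")); return c
def save(c,tag,box=None,f=None):
    im=c["frame"][:,:,::-1]
    if box: im=im[box[1]:box[3],box[0]:box[2]]
    f=f or min(800/im.shape[1],600/im.shape[0]); cv2.imwrite(f"pics/{tag}.png",cv2.resize(im,None,fx=f,fy=f,interpolation=cv2.INTER_CUBIC)); print(tag,"scale",f)
E
python3 - <<'E'
from h import *
T=pickle.load(open("pics/top0.pkl","rb"));S=pickle.load(open("pics/scene0.pkl","rb"))
t=lambda u,v:np.array([145+(u+.5)/5.5-.5,155+(v+.5)/5.5-.5]); s=lambda u,v:np.array([155+(u+.5)/4.6-.5,155+(v+.5)/4.6-.5])
dock=[(T,(44,27,52),t(122,155)),(T,(44,-27,52),t(218,178)),(T,(-56,27,27),t(79,350)),(T,(-56,-27,27),t(183,371)),
(S,(-56,27,27),s(181,494)),(S,(-56,-27,27),s(280,455)),(S,(44,27,47),s(92,350)),(S,(44,-27,47),s(175,318))]
p,r=fit(dock,[.515,.31,0,0]);print("dock x y yaw z",p.round(4),"\n",r.round(1).tolist())
stand=[(T,(53,29,110),t(600,82)),(T,(53,-29,110),t(730,78)),(T,(-65,29,110),t(612,318)),(T,(-65,-29,110),t(747,312)),
(S,(-68,29,110),s(567,128)),(S,(-68,-29,110),s(633,100)),(S,(55,29,110),s(402,65)),(S,(55,-29,110),s(463,38))]
p,r=fit(stand,[.56,.06,.18,0]);print("stand x y yaw z",p.round(4),"\n",r.round(1).tolist())
plan([.52,.20,.26],p[2]+np.pi/2,16)
E
```

```text
dock x y yaw z [ 0.5094  0.3086 -0.0441 -0.001 ] 
 [[-0.8, -1.0], [0.8, -1.1], [-0.4, -0.0], [-0.4, 0.3], [0.2, 0.0], [0.6, -0.2], [-0.7, 0.5], [2.3, 0.2]]
stand x y yaw z [0.5712 0.0574 0.2201 0.0026] 
 [[0.8, -0.8], [-0.8, -1.1], [1.0, 0.7], [-1.0, 0.7], [0.5, 1.9], [-0.2, -0.1], [-0.5, 0.0], [0.3, -1.1]]
t 0.15 pose [0.2578 0.5687 0.2304] head 1.145 d [ 0.2622 -0.3687  0.0296] dturn 0.646
[-0.81, -0.47, -0.06, -0.27]
[-0.79, -0.51, -0.06, -0.27]
[-0.77, -0.54, -0.06, -0.27]
[-0.75, -0.57, -0.06, -0.27]
[-0.73, -0.6, -0.06, -0.27]
[-0.7, -0.63, -0.06, -0.27]
[-0.68, -0.66, -0.06, -0.27]
[-0.65, -0.68, -0.06, -0.27]
[-0.62, -0.71, -0.06, -0.27]
[-0.59, -0.73, -0.06, -0.27]
[-0.56, -0.76, -0.06, -0.27]
[-0.53, -0.78, -0.06, -0.27]
[-0.5, -0.8, -0.06, -0.27]
[-0.47, -0.82, -0.06, -0.27]
[-0.43, -0.84, -0.06, -0.27]
[-0.4, -0.85, -0.06, -0.27]
```

Both fits put the underside at z = 0 to within 3 mm, which is plausible, so I can move.

Call:
drive_tool(targets=[[-0.8,-0.5,-0.06,-0.27],[-0.8,-0.5,-0.06,-0.27],[-0.77,-0.54,-0.06,-0.27],[-0.75,-0.57,-0.06,-0.27],[-0.73,-0.6,-0.06,-0.27],[-0.7,-0.63,-0.06,-0.27],[-0.68,-0.66,-0.06,-0.27],[-0.65,-0.68,-0.06,-0.27]])

```text
time_s: 0.95
eef_pos: [0.389, 0.3831, 0.2455]
tool_rot: [0.05, 0.999, -0.0, -0.0]
ft_force: [-0.8, 0.3, -0.1]
gripper_width: 0.0854
grasp_force: 0.0
```

Call:
drive_tool(targets=[[-0.62,-0.7,-0.06,-0.27],[-0.6,-0.73,-0.06,-0.27],[-0.56,-0.76,-0.06,-0.27],[-0.53,-0.78,-0.06,-0.27],[-0.5,-0.8,-0.06,-0.27],[-0.47,-0.82,-0.06,-0.27],[-0.43,-0.84,-0.06,-0.27],[-0.4,-0.85,-0.06,-0.27]])

```text
time_s: 1.75
eef_pos: [0.5202, 0.199, 0.2598]
tool_rot: [-0.112, 0.994, -0.0, -0.0]
ft_force: [0.4, -0.1, 0.1]
gripper_width: 0.0852
grasp_force: 0.0
```

Run:
```python
from h import *
c=grab("wrist","w1"); save(c,"w1")
for n,p in [("dock",[.5094,.3086,-.0441,0]),("stand",[.5712,.0574,.22,0])]: print(n,proj(c,W(p,np.array([[0,0,.05]]))))
plan([.5712,.0574,.19],.2201+np.pi/2,8)
```

```text
w1 scale 1.5625
dock [[350.01584569 177.65320438]]
stand [[123.41977132 181.37664875]]
t 1.8 pose [0.5231 0.1962 0.2601] head 1.7926 d [ 0.0481 -0.1388 -0.0701] dturn -0.002
[-0.07, -0.61, 0.29, 0.0]
[-0.07, -0.61, 0.29, 0.0]
[-0.07, -0.61, 0.29, 0.0]
[-0.07, -0.61, 0.29, 0.0]
[-0.07, -0.61, 0.29, 0.0]
[-0.07, -0.61, 0.29, 0.0]
[-0.07, -0.61, 0.29, 0.0]
[-0.07, -0.61, 0.29, 0.0]
```

View pics/w1.png

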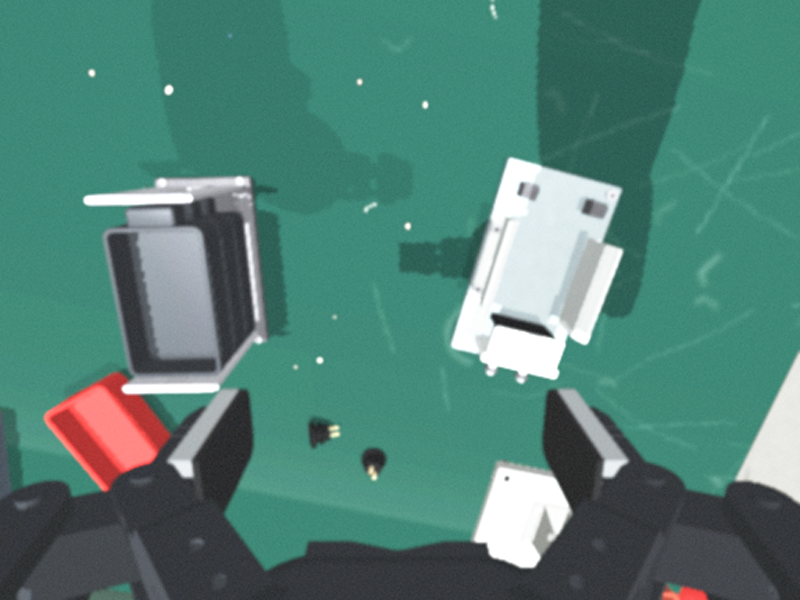

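Wrist view: top tray rim corners at about (105,232), (207,227), (220,372) and (131,379); dock posts at (528,190) and (594,207), lip front edge about (493,318)-(566,337). I'll refit with these.

Run:
```python
from h import *
T=pickle.load(open("pics/top0.pkl","rb"));S=pickle.load(open("pics/scene0.pkl","rb"));Wc=pickle.load(open("pics/w1.pkl","rb"))
t=lambda u,v:np.array([145+(u+.5)/5.5-.5,155+(v+.5)/5.5-.5]); s=lambda u,v:np.array([155+(u+.5)/4.6-.5,155+(v+.5)/4.6-.5])
w=lambda u,v:(np.array([u,v])+.5)/1.5625-.5
rim=[(Wc,(-50,-31,100),w(105,232)),(Wc,(-50,31,100),w(206,227)),(Wc,(50,31,100),w(220,372)),(Wc,(50,-31,100),w(131,379))]
base=[(Wc,(-78,37,8),w(250,179)),]
for nm,o in [("rim",rim),("rim+plates",rim+[(T,(53,29,110),t(600,82)),(T,(53,-29,110),t(730,78)),(T,(-65,29,110),t(612,318)),(T,(-65,-29,110),t(747,312))])]:
    p,r=fit(o,[.57,.057,.2,0]);print(nm,p.round(4),r.round(1).tolist())
    ps=p
wd=[(Wc,(-56,-27,27),w(528,190)),(Wc,(-56,27,27),w(594,207)),(Wc,(44,-27,52),w(491,322)),(Wc,(44,27,52),w(566,341))]
td=[(T,(-56,27,27),t(79,350)),(T,(-56,-27,27),t(183,371)),(T,(44,27,52),t(122,155)),(T,(44,-27,52),t(218,178)),(S,(-56,27,27),s(181,494)),(S,(-56,-27,27),s(280,455)),(S,(44,27,47),s(92,350)),(S,(44,-27,47),s(175,318))]
for o in (wd,wd+td):
    p,r=fit(o,[.51,.31,-.04,0]);print("dock",p.round(4),r.round(1).tolist())
plan([ps[0],ps[1],.15],ps[2]+np.pi/2,8)
```

```text
rim [ 0.5762  0.0559  0.2364 -0.0098] [[-0.1, -1.2], [-1.6, 1.2], [1.1, 1.9], [0.3, -2.0]]
rim+plates [ 0.5746  0.057   0.2322 -0.0073] [[-0.0, -2.2], [-0.9, 0.5], [1.4, 1.9], [0.1, -2.1], [0.9, -0.9], [-0.9, -1.4], [1.6, 0.1], [-0.6, -0.1]]
dock [ 0.5091  0.3083 -0.0235 -0.0034] [[-0.6, -0.4], [0.9, 0.2], [1.3, 1.0], [-3.2, -0.7]]
dock [ 0.5091  0.308  -0.03   -0.0016] [[-0.1, -0.4], [1.4, 0.6], [1.2, 1.2], [-3.3, -0.1], [0.1, 0.4], [0.1, 0.4], [-0.8, -0.7], [0.8, -1.0], [1.0, 0.2], [1.1, -0.2], [-0.5, 0.9], [2.3, 0.4]]
t 1.8 pose [0.5231 0.1962 0.2601] head 1.7926 d [ 0.0515 -0.1391 -0.1101] dturn 0.01
[-0.08, -0.61, 0.46, -0.01]
[-0.08, -0.61, 0.46, -0.01]
[-0.08, -0.61, 0.46, -0.01]
[-0.08, -0.61, 0.46, -0.01]
[-0.08, -0.61, 0.46, -0.01]
[-0.08, -0.61, 0.46, -0.01]
[-0.08, -0.61, 0.46, -0.01]
[-0.08, -0.61, 0.46, -0.01]
```

Call:
drive_tool(targets=[[0.08,-0.6,0.2,-0.03],[0.08,-0.6,0.2,-0.03],[0.08,-0.6,0.2,-0.03],[0.08,-0.6,0.2,-0.03],[0.08,-0.6,0.2,-0.03],[0.08,-0.6,0.2,-0.03],[0.08,-0.6,0.2,-0.03],[0,0,0,0]])

```text
time_s: 2.6
eef_pos: [0.5323, 0.0722, 0.2168]
tool_rot: [-0.125, 0.992, -0.0, -0.001]
ft_force: [-0.1, -0.0, -0.3]
gripper_width: 0.0854
grasp_force: 0.0
```

Run:
```python
from h import *
c=grab("wrist","w2"); 
uv=proj(c,W([.5746,.057,.232,0],np.array([[0,0,.1]])))[0]; print(uv)
x,y=int(uv[0]),int(uv[1]); x0=min(max(x-100,0),312); y0=min(max(y-75,0),234); print(x0,y0)
save(c,"w2",(x0,y0,x0+200,y0+150))
plan([.575,.057,.15],.232+np.pi/2,8)
```

```text
[225.50422358 229.07421272]
125 154
w2 scale 4.0
t 2.65 pose [0.5325 0.0732 0.2174] head 1.8226 d [ 0.0425 -0.0162 -0.0674] dturn -0.02
[-0.15, -0.11, 0.28, 0.02]
[-0.16, -0.11, 0.28, 0.02]
[-0.16, -0.11, 0.28, 0.02]
[-0.16, -0.11, 0.28, 0.02]
[-0.16, -0.11, 0.28, 0.02]
[-0.16, -0.11, 0.28, 0.02]
[-0.16, -0.11, 0.28, 0.02]
[-0.16, -0.11, 0.28, 0.02]
```

View pics/w2.png

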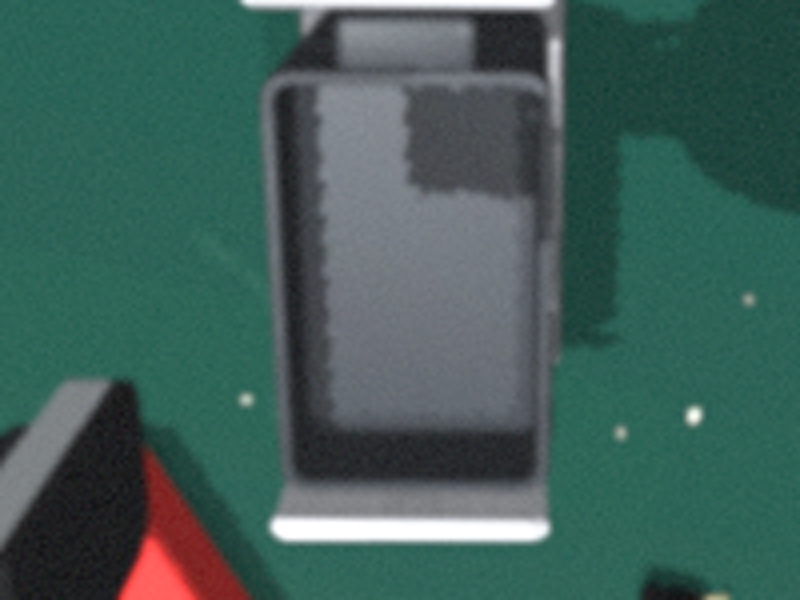

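Clear view of the top tray: rim corners in the crop at (263,73), (551,72), (548,483) and (291,484).

Run:
```python
from h import *
T=pickle.load(open("pics/top0.pkl","rb"));W1=pickle.load(open("pics/w1.pkl","rb"));W2=pickle.load(open("pics/w2.pkl","rb"))
w=lambda u,v:(np.array([u,v])+.5)/1.5625-.5
w2=lambda u,v:np.array([125,154])+(np.array([u,v])+.5)/4-.5
M=[(-50,-31,100),(-50,31,100),(50,31,100),(50,-31,100)]
a=[(W2,m,w2(*u)) for m,u in zip(M,[(263,73),(551,72),(548,483),(291,484)])]
b=[(W1,m,w(*u)) for m,u in zip(M,[(105,232),(206,227),(220,372),(131,379)])]
for o in (a,a+b):
    p,r=fit(o,[.57,.057,.2,0]);print(p.round(4),r.round(1).tolist())
```

```text
[ 0.5747  0.0586  0.2561 -0.009 ] [[0.1, 0.1], [-0.1, 0.0], [0.4, -0.1], [-0.4, -0.1]]
[ 0.5743  0.0582  0.2509 -0.007 ] [[-0.4, -0.1], [0.0, 0.2], [-0.1, 0.7], [-1.3, 0.4], [0.2, -1.7], [-0.8, -0.2], [3.3, 1.4], [2.1, -1.6]]
```

Run:
```python
from h import *
W2=pickle.load(open("pics/w2.pkl","rb"))
w2=lambda u,v:np.array([125,154])+(np.array([u,v])+.5)/4-.5
M=[(-50,-31,100),(-50,31,100),(50,31,100),(50,-31,100)]
f=lambda p:np.concatenate([proj(W2,W([*p,0],np.array(m)/1000.))[0]-w2(*u) for m,u in zip(M,[(263,73),(551,72),(548,483),(291,484)])])
r=least_squares(f,[.57,.057,.2]); print(r.x.round(4),r.fun.round(1))
plan([.574,.0585,.13],r.x[2]+np.pi/2,6)
```

```text
[0.5713 0.0585 0.2558] [-1.2 -1.4  1.2 -1.5  1.5  1.9 -1.4  1.9]
t 2.65 pose [0.5325 0.0732 0.2174] head 1.8226 d [ 0.0415 -0.0147 -0.0874] dturn 0.004
[-0.2, -0.14, 0.49, -0.0]
[-0.2, -0.14, 0.49, -0.0]
[-0.2, -0.14, 0.49, -0.0]
[-0.2, -0.14, 0.49, -0.0]
[-0.2, -0.14, 0.49, -0.0]
[-0.2, -0.14, 0.49, -0.0]
```

Call:
drive_tool(targets=[[-0.2,-0.14,0.49,0],[-0.2,-0.14,0.49,0],[-0.2,-0.14,0.49,0],[-0.2,-0.14,0.49,0],[-0.2,-0.14,0.49,0],[-0.2,-0.14,0.49,0],[0,0,0,0],[0,0,0,0]])

```text
time_s: 3.45
eef_pos: [0.5739, 0.0583, 0.1292]
tool_rot: [-0.126, 0.992, 0.0, -0.001]
ft_force: [-0.1, 0.1, 0.8]
gripper_width: 0.0852
grasp_force: 0.0
```

Call:
drive_tool(targets=[[0,0,0.4,0],[0,0,0.4,0],[0,0,0.4,0],[0,0,0.4,0],[0,0,0.3,0],[0,0,0,0],[0,0,0,0],[0,0,0,0]])

```text
time_s: 4.25
eef_pos: [0.5748, 0.0584, 0.0734]
tool_rot: [-0.127, 0.992, -0.0, 0.001]
ft_force: [-0.6, 0.5, 0.1]
gripper_width: 0.0853
grasp_force: 0.0
```

Call:
drive_tool(targets=[[0,0,0,0],[0,0,0,0],[0,0,0,0],[0,0,0,0],[0,0,0,0],[0,0,0,0],[0,0,0,0],[0,0,0,0]], grip=1, grip_force=35)

```text
time_s: 5.05
eef_pos: [0.575, 0.0585, 0.0738]
tool_rot: [-0.127, 0.992, 0.0, 0.001]
ft_force: [-1.9, 0.6, 5.3]
gripper_width: 0.0611
grasp_force: 39.1
```

Run:
```python
from h import *
c=grab("wrist","w3"); save(c,"w3")
from workcell import sensors; print({k:v for k,v in sensors.observe().items() if k in("eef_pos","ft_force","gripper_width","grasp_force")})
```

```text
w3 scale 1.5625
{'eef_pos': array([0.57494775, 0.05847031, 0.07374081]), 'ft_force': array([-1.08598606,  0.03524469,  6.56110609]), 'grasp_force': 39.054184556007385, 'gripper_width': 0.06124253775516163}
```

View pics/w3.png

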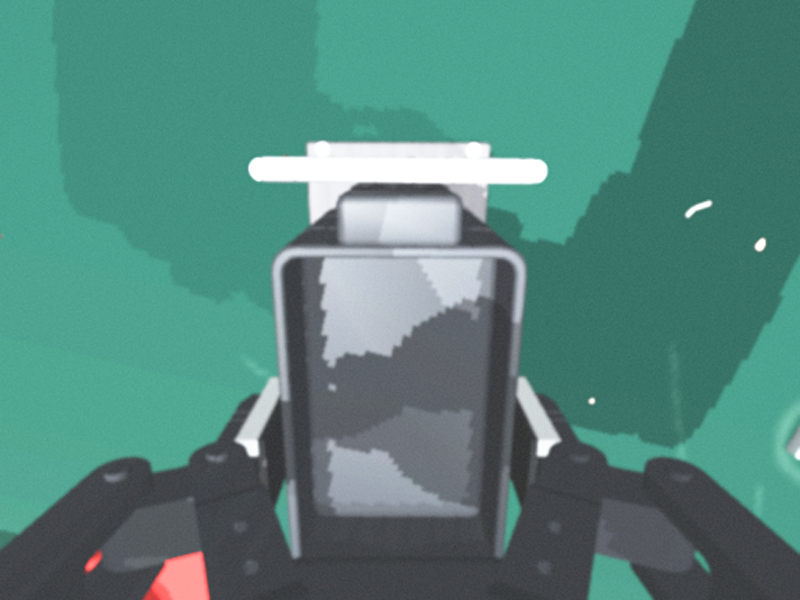

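The tray is gripped squarely: rim between the pads, block at (400,220). I'll lift it straight up.

Call:
drive_tool(targets=[[0,0,-0.2,0],[0,0,-0.3,0],[0,0,-0.4,0],[0,0,-0.5,0],[0,0,-0.5,0],[0,0,-0.5,0],[0,0,-0.5,0],[0,0,-0.3,0]])

```text
time_s: 5.9
eef_pos: [0.575, 0.0583, 0.171]
tool_rot: [-0.126, 0.992, -0.0, 0.001]
ft_force: [0.2, 0.5, -0.7]
gripper_width: 0.0609
grasp_force: 38.4
```

Run:
```python
from h import *
c=grab("scene","s4"); save(c,"s4",(150,110,350,260))
plan([.44,.175,.185],-.035+np.pi/2,8)
print(onplane(pickle.load(open("pics/top0.pkl","rb")),np.array([405,525])*.64,.1),onplane(pickle.load(open("pics/top0.pkl","rb")),np.array([280,480])*.64,.1))
```

```text
s4 scale 4.0
t 5.95 pose [0.5758 0.0583 0.1721] head 1.8245 d [-0.1358  0.1167  0.0129] dturn -0.289
[0.43, 0.61, -0.05, 0.24]
[0.45, 0.6, -0.05, 0.24]
[0.47, 0.58, -0.05, 0.24]
[0.49, 0.56, -0.05, 0.24]
[0.51, 0.54, -0.05, 0.24]
[0.53, 0.53, -0.05, 0.24]
[0.55, 0.51, -0.05, 0.24]
[0.57, 0.49, -0.05, 0.24]
[0.20541138 0.01533205 0.1       ] [0.23855309 0.22152175 0.1       ]
```

View pics/s4.png

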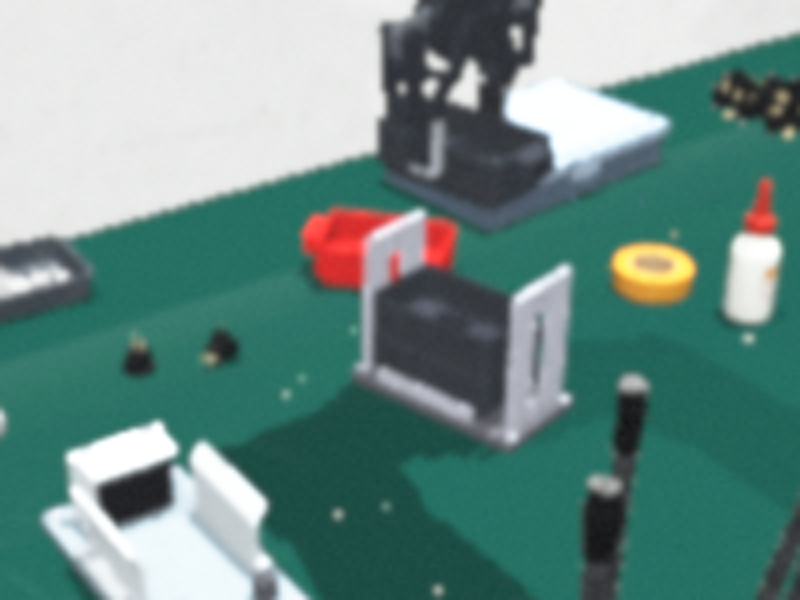

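The top tray hangs level at (460,150); the two others still stand in place at (440,340). I'll carry it to the bench.

Call:
drive_tool(targets=[[0.43,0.61,0,0.24],[0.45,0.6,0,0.24],[0.47,0.58,0,0.24],[0.49,0.56,0,0.24],[0.51,0.54,0,0.24],[0.53,0.53,0,0.24],[0.55,0.51,0,0.24],[0.57,0.49,0,0.24]])

```text
time_s: 6.75
eef_pos: [0.4368, 0.1754, 0.1686]
tool_rot: [0.018, 1.0, -0.0, -0.0]
ft_force: [-0.3, -0.3, -1.3]
gripper_width: 0.0612
grasp_force: 38.4
```

Call:
drive_tool(targets=[[0,0,0.7,0],[0,0,0.8,0],[0,0,0.8,0],[0,0,0.8,0],[0,0,0.7,0],[0,0,0.5,0],[0,0,0.3,0],[0,0,0.2,0]])

```text
time_s: 7.55
eef_pos: [0.4374, 0.1749, 0.0242]
tool_rot: [0.017, 1.0, -0.0, -0.001]
ft_force: [-0.3, 1.0, -1.7]
gripper_width: 0.0612
grasp_force: 38.5
```

Call:
drive_tool(targets=[[0,0,0.07,0],[0,0,0.07,0],[0,0,0.07,0],[0,0,0.07,0],[0,0,0.07,0],[0,0,0,0],[0,0,0,0],[0,0,0,0]])

```text
time_s: 8.35
eef_pos: [0.438, 0.175, 0.0145]
tool_rot: [0.017, 1.0, 0.0, 0.0]
ft_force: [-0.9, 0.0, -1.6]
gripper_width: 0.0609
grasp_force: 38.5
```

Call:
drive_tool(targets=[[0,0,0.07,0],[0,0,0.05,0],[0,0,0.05,0],[0,0,0.03,0],[0,0,0,0],[0,0,0,0],[0,0,0,0],[0,0,0,0]])

```text
time_s: 9.15
eef_pos: [0.4378, 0.175, 0.0097]
tool_rot: [0.017, 1.0, -0.0, -0.0]
ft_force: [-3.9, -0.7, 11.5]
gripper_width: 0.0613
grasp_force: 40.1
```

Contact is at TCP z of about 0.0098, exactly what the given stack height predicts. I'll release and rise.

Call:
drive_tool(targets=[[0,0,0,0],[0,0,0,0],[0,0,0,0],[0,0,0,0],[0,0,0,0],[0,0,0,0],[0,0,0,0],[0,0,0,0]], grip=0)

```text
time_s: 9.95
eef_pos: [0.4379, 0.175, 0.0084]
tool_rot: [0.017, 1.0, -0.0, 0.0]
ft_force: [-0.5, -0.1, 0.0]
gripper_width: 0.0849
grasp_force: 0.0
```

Call:
drive_tool(targets=[[0.2,0,-0.6,0],[0.3,0,-0.9,0],[0.3,0,-0.9,0],[0.3,0,-0.9,0],[0.3,0,-0.9,0],[0.3,0,-0.9,0],[0.3,0,-0.8,0],[0,0,0,0]])

```text
time_s: 10.75
eef_pos: [0.3794, 0.1778, 0.1888]
tool_rot: [0.017, 1.0, 0.001, 0.003]
ft_force: [1.0, -0.0, 0.4]
gripper_width: 0.0853
grasp_force: 0.0
```

Run:
```python
from h import *
c=grab("wrist","w5"); im=c["frame"]
b=proj(c,W([.438,.175,-.035,0],np.array([[-50,-31,36],[50,31,36]])/1000.)); print("tray",b.round(0).tolist())
d=proj(c,W([.509,.308,-.03,0],np.array([[-80,-46,8],[-56,27,27],[50,46,50]])/1000.)); print("dock",d.round(0).tolist())
save(c,"w5")
```

```text
tray [[221.0, 186.0], [282.0, 277.0]]
dock [[335.0, 211.0], [408.0, 239.0], [422.0, 338.0]]
w5 scale 1.5625
```

View pics/w5.png

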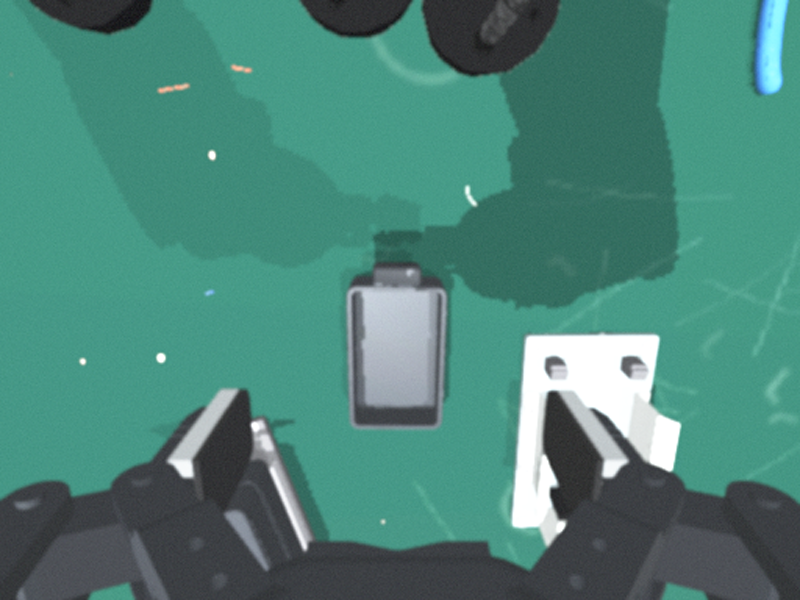

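Bench view: the tray stands let go, rim (347,290), (446,289), (443,428), (350,428). The dock's front corners are at (526,337) and (659,336), with posts at (557,368) and (634,366). Next I'll refine the tray and dock poses jointly.

Run:
```python
from h import *
from workcell import sensors
L=lambda n:pickle.load(open(f"pics/{n}.pkl","rb"))
T,S,W1,W3,W5=L("top0"),L("scene0"),L("w1"),L("w3"),L("w5")
t=lambda u,v:np.array([145+(u+.5)/5.5-.5,155+(v+.5)/5.5-.5]); s=lambda u,v:np.array([155+(u+.5)/4.6-.5,155+(v+.5)/4.6-.5])
w=lambda u,v:(np.array([u,v])+.5)/1.5625-.5
M=[(-50,-31,36),(-50,31,36),(50,31,36),(50,-31,36)]
tr=[(W5,m,w(*u)) for m,u in zip(M,[(347,290),(446,289),(443,428),(350,428)])]
p,r=fit(tr,[.438,.175,-.035,0]);print("tray free z",p.round(4),r.round(1).tolist())
f=lambda p:np.concatenate([proj(c,W([*p,0],np.array(m)/1000.))[0]-uv for c,m,uv in tr])
r=least_squares(f,[.438,.175,-.035]);print("tray z0",r.x.round(4),r.fun.round(1))
P=[(-56,-27,27),(-56,27,27)]; B={"fl":(-80,46,8),"fr":(-80,-46,8),"br":(80,-46,8),"bl":(80,46,8)}
post=[(W5,P[0],w(557,368)),(W5,P[1],w(634,366)),(W1,P[0],w(528,190)),(W1,P[1],w(594,207)),(T,P[1],t(79,350)),(T,P[0],t(183,371)),(S,P[1],s(181,494)),(S,P[0],s(280,455)),(T,(44,27,52),t(122,155)),(T,(44,-27,52),t(218,178))]
base=[(W5,B["fr"],w(526,337)),(W5,B["fl"],w(659,336)),(W1,B["fr"],w(510,157)),(W1,B["fl"],w(621,187)),(W1,B["br"],w(452,347)),(T,B["fl"],t(35,387)),(T,B["fr"],t(215,422)),(T,B["br"],t(283,122)),(T,B["bl"],t(110,88))]
def g(p):
    return np.concatenate([proj(c,W([*p[:3],0],np.array(m)/1000.+o))[0]-uv for ob,o in((post,0),(base,np.array([p[3],0,0]))) for c,m,uv in ob])
r=least_squares(g,[.509,.308,-.03,0.],loss="soft_l1");print("dock",r.x.round(4));print(g(r.x).reshape(-1,2).round(1).tolist())
print(sensors.observe()["joint_positions"].round(3))
```

```text
tray free z [ 0.4393  0.1757 -0.0315 -0.0077] [[0.2, -0.6], [-0.3, -0.1], [-0.9, 0.3], [1.2, 0.4]]
tray z0 [ 0.4362  0.1758 -0.0322] [-0.7 -1.6  0.5 -1.1 -0.2  1.6  0.4  1.7]
dock [ 0.5081  0.3096 -0.0206  0.0055]
[[1.0, 3.1], [3.4, 3.7], [1.3, -0.8], [3.2, -0.1], [-0.5, 0.6], [-0.4, 0.5], [0.8, 0.1], [0.9, -0.4], [-1.7, -0.5], [-0.0, -1.0], [-0.7, 0.1], [-1.1, -0.4], [-1.5, -0.2], [0.0, -0.1], [-1.1, -0.1], [0.8, 0.0], [0.1, -0.1], [0.2, 0.0], [0.5, 0.2]]
[ 0.283 -0.069 -0.51   1.126 -0.     0.317]
```

Call:
drive_tool(targets=[[0,0,0,1],[0,0,0,1],[0,0,0,1],[0,0,0,1],[0,0,0,1],[0,0,0,1],[0,0,0,1],[0,0,0,1]])

```text
time_s: 11.6
eef_pos: [0.3772, 0.1767, 0.1838]
tool_rot: [0.581, 0.814, -0.001, -0.001]
ft_force: [0.5, -0.0, -0.2]
gripper_width: 0.0854
grasp_force: 0.0
```

Call:
drive_tool(targets=[[0,0,0.4,1],[0,0,0.6,1],[0,0,0.7,0.47],[0,0,0.7,0],[0,0,0.7,0],[0,0,0.6,0],[0,0,0,0],[0,0,0,0]])

```text
time_s: 12.4
eef_pos: [0.377, 0.1767, 0.0735]
tool_rot: [0.719, 0.695, -0.001, -0.001]
ft_force: [0.8, 0.1, 0.0]
gripper_width: 0.0852
grasp_force: 0.0
```

Run:
```python
from h import *
plan([.3825,.1774,.015],-.032,6)
```

```text
t 12.4 pose [0.377  0.1767 0.0735] head -0.0342 d [ 0.0055  0.0007 -0.0585] dturn 0.002
[0.0, 0.03, 0.33, -0.0]
[0.0, 0.03, 0.33, -0.0]
[0.0, 0.03, 0.33, -0.0]
[0.0, 0.03, 0.33, -0.0]
[0.0, 0.03, 0.33, -0.0]
[0.0, 0.03, 0.33, -0.0]
```

Call:
drive_tool(targets=[[0,0.03,0.33,0],[0,0.03,0.33,0],[0,0.03,0.33,0],[0,0.03,0.33,0],[0,0.03,0.33,0],[0,0.03,0.3,0],[0,0,0,0],[0,0,0,0]])

```text
time_s: 13.2
eef_pos: [0.3831, 0.1768, 0.0156]
tool_rot: [0.719, 0.695, -0.0, -0.0]
ft_force: [0.4, -0.3, 1.0]
gripper_width: 0.0853
grasp_force: 0.0
```

Call:
drive_tool(targets=[[0,0,0,0],[0,0,0,0],[0,0,0,0],[0,0,0,0],[0,0,0,0],[0,0,0,0],[0,0,0,0],[0,0,0,0]], grip=1, grip_force=40)

```text
time_s: 14.0
eef_pos: [0.3832, 0.1769, 0.0162]
tool_rot: [0.719, 0.695, -0.0, -0.0]
ft_force: [-2.7, -0.7, 5.2]
gripper_width: 0.0139
grasp_force: 41.3
```

Call:
drive_tool(targets=[[0,0,-0.2,0],[0,0,-0.4,0],[0,0,-0.5,0],[0,0,-0.5,0],[0,0,-0.5,0],[0,0,-0.5,0],[0,0,-0.4,0],[0,0,0,0]])

```text
time_s: 14.8
eef_pos: [0.3848, 0.1773, 0.1075]
tool_rot: [0.719, 0.695, 0.002, 0.001]
ft_force: [1.3, -0.2, -1.7]
gripper_width: 0.0141
grasp_force: 40.3
```

Run:
```python
from h import *
plan([.4415,.3105,.105],-.023,7)
```

```text
t 14.8 pose [0.3848 0.1773 0.1075] head -0.034 d [ 0.0567  0.1332 -0.0025] dturn 0.011
[0.64, 0.25, 0.01, -0.01]
[0.64, 0.25, 0.01, -0.01]
[0.64, 0.25, 0.01, -0.01]
[0.64, 0.25, 0.01, -0.01]
[0.64, 0.25, 0.01, -0.01]
[0.64, 0.25, 0.01, -0.01]
[0.64, 0.25, 0.01, -0.01]
```

Call:
drive_tool(targets=[[0.64,0.25,0,-0.01],[0.64,0.25,0,-0.01],[0.64,0.25,0,-0.01],[0.64,0.25,0,-0.01],[0.64,0.25,0,-0.01],[0.64,0.25,0,-0.01],[0.64,0.25,0,-0.01],[0,0,0,0]])

```text
time_s: 15.6
eef_pos: [0.4409, 0.3115, 0.1052]
tool_rot: [0.715, 0.699, 0.001, -0.0]
ft_force: [-0.0, 0.6, -1.6]
gripper_width: 0.0142
grasp_force: 40.3
```

Run:
```python
from h import *
plan([.4415,.3105,.06],-.023,4)
a=grab("wrist","w6"); b=grab("top","t6"); cS=grab("scene","s6")
uvT=proj(b,W([.508,.309,-.023,0],np.array([[0,0,.03]])))[0]; uvS=proj(cS,W([.508,.309,-.023,0],np.array([[0,0,.05]])))[0]; print(uvT,uvS)
def crop(c,uv,wd,ht,f):
    x,y=int(uv[0]-wd/2),int(uv[1]-ht/2); print("off",x,y,f); return cv2.resize(c["frame"][y:y+ht,x:x+wd,::-1],None,fx=f,fy=f,interpolation=cv2.INTER_CUBIC)
A=cv2.resize(a["frame"][:,:,::-1],(400,300)); 
B=crop(b,uvT,100,75,4); C=crop(cS,uvS,80,120,5)
cv2.imwrite("pics/m6.png",np.hstack([np.vstack([A,B]),C]))
```

```text
t 15.6 pose [0.4409 0.3115 0.1052] head -0.0217 d [ 0.0006 -0.001  -0.0452] dturn -0.001
[-0.01, 0.01, 0.38, 0.0]
[-0.01, 0.01, 0.38, 0.0]
[-0.01, 0.01, 0.38, 0.0]
[-0.01, 0.01, 0.38, 0.0]
[172.59605533 201.05938147] [193.2216825  236.09083384]
off 122 163 4
off 153 176 5
```

View pics/m6.png

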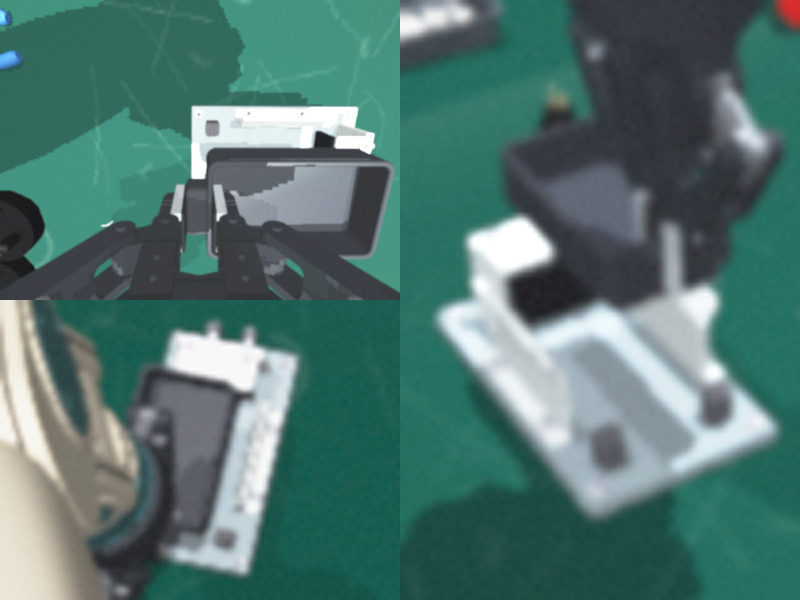

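The tray hangs level and parallel over the dock, with its back edge just before the lip (top tile: back corners about (148,368) and (238,383)). I'll check that numerically in the dock frame.

Run:
```python
from h import *
T=pickle.load(open("pics/t6.pkl","rb"));T0=pickle.load(open("pics/top0.pkl","rb"))
def loc(X,p=(.508,.309,-.023)):
    d=X[:2]-np.array(p[:2]);c,s=np.cos(p[2]),np.sin(p[2]);return (np.array([c*d[0]+s*d[1],-s*d[0]+c*d[1]])*1000).round(1)
q=lambda u,v:np.array([122+(u+.5)/4-.5,163+(v-300+.5)/4-.5])
for n,u,z in [("tray back +y",(143,367),.125),("tray back -y",(239,383),.125),("base back -y",(298,353),.008),("base front -y",(247,574),.008),("post -y",(226,539),.027),("lip -y",(252,393),.052)]: print(n,loc(onplane(T,q(*u),z)))
from workcell import sensors
print("tcp in dock",loc(sensors.observe()["eef_pos"]))
```

```text
tray back +y [33.5 30.5]
tray back -y [ 35.1 -32.5]
base back -y [ 88.3 -44.3]
base front -y [-74.1 -44.5]
post -y [-54.9 -28.2]
lip -y [ 44.5 -27.5]
tcp in dock [-69.3  -1.7]
```

Run:
```python
from h import *
p=W([.508,.309,-.023,0],[[-.067,.0005,.050]])[0]; print(p)
plan(p,-.023,5)
```

```text
[0.44102922 0.31104073 0.05      ]
t 15.75 pose [0.4387 0.3089 0.1049] head -0.0234 d [ 0.0023  0.0022 -0.0549] dturn 0.0
[0.01, 0.02, 0.37, -0.0]
[0.01, 0.02, 0.37, -0.0]
[0.01, 0.02, 0.37, -0.0]
[0.01, 0.02, 0.37, -0.0]
[0.01, 0.02, 0.37, -0.0]
```

Call:
drive_tool(targets=[[0.02,0.02,0.37,0],[0.02,0.02,0.37,0],[0.01,0.02,0.37,0],[0.01,0.01,0.37,0],[0.01,0.01,0.35,0],[0,0,0,0],[0,0,0,0],[0,0,0,0]])

```text
time_s: 16.55
eef_pos: [0.4427, 0.312, 0.0514]
tool_rot: [0.715, 0.699, 0.0, 0.0]
ft_force: [-0.5, 0.2, -0.0]
gripper_width: 0.0143
grasp_force: 40.3
```

Call:
drive_tool(targets=[[0,0,0.05,0],[0,0,0.05,0],[0,0,0.05,0],[0,0,0,0],[0,0,0,0],[0,0,0,0],[0,0,0,0],[0,0,0,0]])

```text
time_s: 17.35
eef_pos: [0.4423, 0.3117, 0.0465]
tool_rot: [0.715, 0.699, 0.0, 0.0]
ft_force: [-0.5, -0.1, -1.3]
gripper_width: 0.0142
grasp_force: 40.3
```

Call:
drive_tool(targets=[[0,0,0.05,0],[0,0,0.04,0],[0,0,0.03,0],[0,0,0,0],[0,0,0,0],[0,0,0,0],[0,0,0,0],[0,0,0,0]])

```text
time_s: 18.15
eef_pos: [0.4424, 0.3118, 0.0432]
tool_rot: [0.715, 0.699, 0.0, 0.0]
ft_force: [-0.9, -0.3, 4.5]
gripper_width: 0.0142
grasp_force: 41.0
```

Call:
drive_tool(targets=[[0,0,0.04,0],[0,0,0.03,0],[0,0,0.03,0],[0,0,0,0],[0,0,0,0],[0,0,0,0],[0,0,0,0],[0,0,0,0]])

```text
time_s: 18.95
eef_pos: [0.4434, 0.3122, 0.0423]
tool_rot: [0.715, 0.699, 0.001, 0.001]
ft_force: [-3.6, -3.2, 17.5]
gripper_width: 0.0141
grasp_force: 42.9
```

The foot rests on the posts, touching at 27 mm as stated. I'll ease off and loosen the fingers a little so the back tips down, still caged.

Call:
drive_tool(targets=[[0,0,-0.05,0],[0,0,-0.04,0],[0,0,0,0],[0,0,0,0],[0,0,0,0],[0,0,0,0],[0,0,0,0],[0,0,0,0]], grip=0.7)

```text
time_s: 19.75
eef_pos: [0.4422, 0.3118, 0.0426]
tool_rot: [0.715, 0.699, 0.0, -0.0]
ft_force: [2.7, 0.1, 1.4]
gripper_width: 0.0255
grasp_force: 0.8
```

Run:
```python
from h import *
a=grab("wrist","w7"); cS=grab("scene","s7")
A=cv2.resize(a["frame"][130:384,150:512,::-1],(400,281)); A=np.vstack([A,np.zeros((319,400,3),np.uint8)])
C=cv2.resize(cS["frame"][176:296,153:233,::-1],None,fx=5,fy=5,interpolation=cv2.INTER_CUBIC)
cv2.imwrite("pics/m7.png",np.hstack([A,C]))
```

```text
(no output)
```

View pics/m7.png

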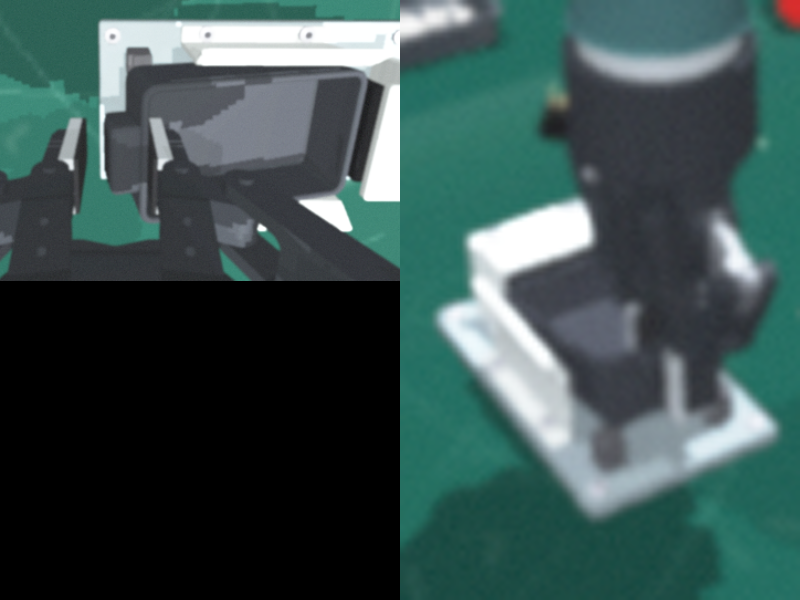

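Last picture: the tray is tipped with its back down between the cheeks just before the lip, front foot on the posts. The outer finger has about 9 mm gap to the block. Now I'll push it back while watching the force.

Call:
drive_tool(targets=[[0,0.06,0,0],[0,0.06,0,0],[0,0.06,0,0],[0,0.06,0,0],[0,0.06,0,0],[0,0.06,0,0],[0,0,0,0],[0,0,0,0]])

```text
time_s: 20.65
eef_pos: [0.4529, 0.3114, 0.0425]
tool_rot: [0.715, 0.699, -0.0, -0.0]
ft_force: [-0.2, 0.1, -0.4]
gripper_width: 0.0257
grasp_force: 0.2
```

Call:
drive_tool(targets=[[0,0.05,0,0],[0,0.05,0,0],[0,0.05,0,0],[0,0,0,0],[0,0,0,0],[0,0,0,0],[0,0,0,0],[0,0,0,0]])

```text
time_s: 21.45
eef_pos: [0.4548, 0.311, 0.0417]
tool_rot: [0.715, 0.699, -0.002, -0.002]
ft_force: [-5.3, 0.1, -0.9]
gripper_width: 0.026
grasp_force: 2.6
```

Call:
drive_tool(targets=[[0,0.05,0,0],[0,0.05,0,0],[0,0,0,0],[0,0,0,0],[0,0,0,0],[0,0,0,0],[0,0,0,0],[0,0,0,0]])

```text
time_s: 22.25
eef_pos: [0.4567, 0.3108, 0.0414]
tool_rot: [0.715, 0.699, -0.003, -0.002]
ft_force: [-7.4, 1.0, 0.3]
gripper_width: 0.0254
grasp_force: 3.4
```

Call:
drive_tool(targets=[[0,0.05,0,0],[0,0.05,0,0],[0,0,0,0],[0,0,0,0],[0,0,0,0],[0,0,0,0],[0,0,0,0],[0,0,0,0]])

```text
time_s: 23.05
eef_pos: [0.4587, 0.3106, 0.0411]
tool_rot: [0.715, 0.699, -0.004, -0.003]
ft_force: [-8.4, 1.2, -0.3]
gripper_width: 0.0257
grasp_force: 4.1
```

Call:
drive_tool(targets=[[0,0.05,0,0],[0,0.05,0,0],[0,0,0,0],[0,0,0,0],[0,0,0,0],[0,0,0,0],[0,0,0,0],[0,0,0,0]])

```text
time_s: 23.85
eef_pos: [0.4608, 0.3104, 0.0408]
tool_rot: [0.715, 0.699, -0.004, -0.004]
ft_force: [-9.4, 1.4, 1.5]
gripper_width: 0.0255
grasp_force: 4.8
```

Run:
```python
from h import *
c=grab("scene","s8"); w=grab("wrist","w8")
# numeric look: compare rim height hypotheses against edges -- sample grey profile along vertical line through front-wall +y corner
for c,n in((c,"scene"),):
    g=cv2.cvtColor(c["frame"],cv2.COLOR_RGB2GRAY)
    for th in (0,.06,.12,.2):
        fx=-.05; P=[]
        for lx,lz in ((-50,8),(-50,36)):
            x=lx*np.cos(th)+lz*np.sin(th); z=-(lx-45)*np.sin(th)+lz*np.cos(th)-0
            P.append([x/1000,.031,(8+z)/1000])
        print(n,th,proj(c,W([.508,.309,-.023,0],np.array(P))).round(1).tolist())
    print(g[225:275:2,185:215:2])
```

```text
scene 0 [[192.2, 265.1], [191.5, 255.0]]
scene 0.06 [[192.0, 263.0], [190.9, 252.4]]
scene 0.12 [[191.7, 260.8], [190.2, 249.8]]
scene 0.2 [[191.2, 257.8], [189.3, 246.3]]
[[254 233  90  58  52  54  56  53  54  52  50  50  59  89 164]
 [128  88  61  58  52  53  57  54  54  52  52  55  67  67  82]
 [ 62  59  60  58  54  52  56  55  56  55  54  61  75  60  63]
 [ 59  60  58  57  57  60  54  53  56  57  58  74  65  55  52]
 [ 61  59  60  66  76 120  75  52  52  56  62  81  62  51  49]
 [ 64  71  73  88 103 114  65  48  51  55  55  54  53  51  50]
 [ 90  94  97  99 110 116  56  49  47  52  53  53  53  50  52]
 [101 100  99  99 107 124  58  49  52  56  57  53  51  51  62]
 [ 95 100 101 100 107 134  62  49  69  75  57  54  51  53  58]
 [ 74  90  92  94 102 124  66  57  92 146  97  52  49  52  60]
 [ 60  64  68  73  82  80  64  64  90 161 114  53  54  64  70]
 [ 66  56  60  67  61  61  59  65  85 159 120  55  53  59  73]
 [117  58  59  62  61  59  59  59  83 161 123  58  56  64 147]
 [181  83  58  65  64  62  62  60  79 158 131  62  59  75 179]
 [190  98  59  63  65  62  60  61  70 153 142  84 100 133 139]
 [198 133  79  61  62  58  59  63  74 128 164 145 143 157 131]
 [203 165 125  87  65  67  78 106 127 140 148 148 144 148 112]
 [203 169 141 129 105 112 130 141 145 146 145 145 152 162 118]
 [216 166 144 135 115 107 129 144 146 146 146 169 215 223 187]
 [233 175 146 116 100 102 115 143 144 145 147 161 224 235 232]
 [196 177 169 121  96  90 101 144 157 164 150 151 213 234 234]
 [176 174 173 131  93  88  99 152 175 178 173 170 215 231 217]
 [164 176 177 159 114 105 131 166 180 181 180 180 192 180 139]
 [130 171 178 179 166 167 176 181 180 174 163 149 131 112  92]
 [ 85 143 178 198 187 179 179 175 163 142 116  96  94  90  88]]
```

Call:
drive_tool(targets=[[0,0.04,0,0],[0,0.03,0.05,0],[0,0,0.05,0],[0,0,0.05,0],[0,0,0.05,0],[0,0,0,0],[0,0,0,0],[0,0,0,0]])

```text
time_s: 24.75
eef_pos: [0.4619, 0.3103, 0.0344]
tool_rot: [0.715, 0.699, -0.005, -0.004]
ft_force: [-11.5, 2.0, -0.0]
gripper_width: 0.0256
grasp_force: 5.3
```

Call:
drive_tool(targets=[[0,0,0.05,0],[0,0,0.05,0],[0,0,0.05,0],[0,0,0.05,0],[0,0,0,0],[0,0,0,0],[0,0,0,0],[0,0,0,0]])

```text
time_s: 25.55
eef_pos: [0.4623, 0.3102, 0.0284]
tool_rot: [0.715, 0.699, -0.005, -0.004]
ft_force: [-9.3, 1.1, -0.6]
gripper_width: 0.026
grasp_force: 4.9
```

Run:
```python
from h import *
c=grab("scene","s9"); g=cv2.cvtColor(c["frame"],cv2.COLOR_RGB2GRAY); print(g[225:275:2,185:215:2])
```

```text
[[254 195  64  54  50  50  52  56  56  52  52  54  78 189 247]
 [129  78  56  54  52  52  53  53  54  52  54  50  69 148 243]
 [ 60  58  58  52  52  52  54  55  57  51  49  51  60 104 208]
 [ 59  59  56  53  51  53  53  51  56  51  51  52  63  80 106]
 [ 57  58  59  61  56  55  55  53  56  55  54  68  81  63  69]
 [ 64  71  77  82  69  53  55  53  54  55  57  58  61  56  59]
 [ 90  99  99 101  94 109  76  58  55  54  58  55  54  51  51]
 [102 104 103 104 114 125  66  50  50  55  56  49  51  50  51]
 [103 104 102 103 115 119  56  47  49  53  54  53  53  50  49]
 [ 95  96 103 102 109 125  60  48  48  53  55  54  50  51  57]
 [ 69  76  81  85  98 133  59  47  58  65  58  52  51  56  61]
 [ 70  64  67  69  77 121  66  55  90 137  96  55  52  57  76]
 [118  65  66  69  68  73  65  65  95 163 112  52  52  57  92]
 [181  84  61  66  62  58  56  61  85 160 116  56  55  57 105]
 [190  94  57  61  61  59  56  61  79 159 126  59  53  63 109]
 [192 104  58  62  59  59  57  55  80 160 125  59  57  66  87]
 [201 136  66  64  62  61  59  58  77 159 141  83  95 124  97]
 [204 163 107  71  64  69  68  91 124 157 168 148 167 170 117]
 [217 169 140 107  86  94 109 137 143 147 152 165 221 227 189]
 [234 173 147 114 100 103 115 143 149 146 144 150 200 232 231]
 [196 177 167 124  95  92 104 156 170 156 150 146 171 227 233]
 [177 176 175 132  92  88 101 154 177 176 171 160 173 221 216]
 [166 176 177 158 114 109 131 165 180 181 179 177 173 172 137]
 [129 168 177 179 167 167 178 178 181 174 164 146 131 113  89]
 [ 88 142 178 198 188 180 179 176 161 141 115  99  96  88  87]]
```

Call:
drive_tool(targets=[[0,0,0.05,0],[0,0,0.05,0],[0,0,0.05,0],[0,0,0,0],[0,0,0,0],[0,0,0,0],[0,0,0,0],[0,0,0,0]])

```text
time_s: 26.4
eef_pos: [0.4624, 0.3103, 0.0239]
tool_rot: [0.715, 0.699, -0.005, -0.004]
ft_force: [-9.2, 1.0, -0.4]
gripper_width: 0.0259
grasp_force: 4.8
```

Call:
drive_tool(targets=[[0,0,0.05,0],[0,0,0.05,0],[0,0,0,0],[0,0,0,0],[0,0,0,0],[0,0,0,0],[0,0,0,0],[0,0,0,0]])

```text
time_s: 27.2
eef_pos: [0.4623, 0.3105, 0.021]
tool_rot: [0.715, 0.699, -0.004, -0.004]
ft_force: [-9.7, 1.8, 0.5]
gripper_width: 0.0254
grasp_force: 5.1
```

Call:
drive_tool(targets=[[0,0,0.05,0],[0,0,0.05,0],[0,0,0,0],[0,0,0,0],[0,0,0,0],[0,0,0,0],[0,0,0,0],[0,0,0,0]])

```text
time_s: 28.0
eef_pos: [0.4623, 0.3106, 0.0191]
tool_rot: [0.715, 0.699, -0.004, -0.004]
ft_force: [-12.7, 1.0, 7.1]
gripper_width: 0.0254
grasp_force: 7.7
```

Run:
```python
from h import *
c=grab("scene","s10"); g=cv2.cvtColor(c["frame"],cv2.COLOR_RGB2GRAY); print(g[229:273:2,179:213:2])
d=grab("wrist","w10")
g0=cv2.cvtColor(pickle.load(open("pics/w8.pkl","rb"))["frame"],cv2.COLOR_RGB2GRAY)
# predicted front-rim +y corner and block corners in wrist view for tilts (pivot back foot edge on base)
for th in (0,.06,.12,.2):
    L=np.array([(-50,31,36),(50,31,36),(-62,15,36),(-50,31,8)],float)
    x=(L[:,0]-45)*np.cos(th)+L[:,2]*np.sin(th)+46; z=8-(L[:,0]-45)*np.sin(th)+L[:,2]*np.cos(th)
    P=W([.508,.309,-.023,0],np.c_[x,L[:,1],z]/1000)
    print(th,proj(d,P).round(0).tolist())
```

```text
[[134  90  66  59  55  52  54  53  52  49  56  57  53  52  53  77 188]
 [ 61  58  59  57  57  55  56  53  55  53  55  57  52  50  52  68 149]
 [ 56  58  57  57  58  56  57  54  53  53  52  56  52  49  50  60 103]
 [ 56  60  60  64  70  76  80  58  55  56  52  55  54  51  56  66  79]
 [ 61  69  74  87  96 102  96  64  51  58  53  56  55  54  65  78  63]
 [ 86  95  99 104 103 103 101  74  61  55  52  56  59  56  56  59  55]
 [119 101 105 104 104 102 105 104 126  78  50  54  55  56  52  52  53]
 [201 112 101 103 102 102 105 112 121  59  49  51  52  57  51  54  53]
 [224 176  94  84  83  87  98 108 118  58  50  51  52  54  51  51  52]
 [197 220 144  74  69  70  71  87 127  60  48  50  53  55  54  50  52]
 [197 207 194 122  70  71  70  76 125  63  54  68  80  63  54  54  51]
 [202 198 193 181  87  70  71  73  97  67  63  87 147 102  52  48  55]
 [207 202 197 190  95  63  69  64  62  59  66  91 163 115  56  57  60]
 [226 206 201 194 105  59  61  57  57  55  61  83 160 118  56  56  60]
 [242 226 204 199 125  59  59  55  55  54  55  80 158 124  56  52  67]
 [234 222 199 205 144  65  60  60  65  58  59  79 158 131  58  61  96]
 [195 219 219 216 163 102  76  86  92  84  97 120 163 148 103 140 204]
 [144 207 239 233 175 142 107  98 103 108 138 144 152 159 146 173 230]
 [ 96 157 206 196 176 168 123  95  92 106 157 163 149 146 146 152 209]
 [ 63 105 159 176 176 175 131  93  89 100 154 174 169 165 156 155 212]
 [ 64  70 116 165 176 176 157 114 107 131 165 180 181 180 176 162 163]
 [ 67  67  80 130 170 177 179 167 165 176 180 182 173 163 149 131 111]]
0 [[243.0, 213.0], [500.0, 215.0], [214.0, 250.0], [246.0, 193.0]]
0.06 [[249.0, 218.0], [505.0, 214.0], [218.0, 257.0], [247.0, 196.0]]
0.12 [[256.0, 224.0], [510.0, 214.0], [223.0, 266.0], [249.0, 200.0]]
0.2 [[267.0, 232.0], [515.0, 213.0], [233.0, 277.0], [252.0, 206.0]]
```

Call:
drive_tool(targets=[[0,0,0.05,0],[0,0,0.03,0],[0,0,0,0],[0,0,0,0],[0,0,0,0],[0,0,0,0],[0,0,0,0],[0,0,0,0]])

```text
time_s: 28.9
eef_pos: [0.4624, 0.3106, 0.019]
tool_rot: [0.715, 0.699, -0.004, -0.004]
ft_force: [-16.9, -1.1, 22.2]
gripper_width: 0.0253
grasp_force: 14.1
```

Run:
```python
from h import *
c=grab("scene","s11"); 
def col(n,u):
    g=cv2.cvtColor(pickle.load(open(f"pics/{n}.pkl","rb"))["frame"],cv2.COLOR_RGB2GRAY); return g[248:270,u].tolist()
for u in (199,207,209):
  for n in ("s8","s9","s10","s11"): print(n,u,col(n,u))
ys=np.linspace(-31,31,63)
for th in (0,.03,.06,.12,.2):
  for nm,lx,lz,ym in (("foot",-45,0,26),("wall",-50,8,31)):
    x=(lx-45)*np.cos(th)+lz*np.sin(th)+47; z=8-(lx-45)*np.sin(th)+lz*np.cos(th)
    uv=proj(c,W([.508,.309,-.023,0],np.c_[np.full(63,x),ys,np.full(63,z)]/1000))
    print(th,nm,[np.interp(q,uv[:,0],uv[:,1]).round(1) for q in (199,207,209)])
```

```text
s8 199 [62, 59, 59, 60, 60, 61, 59, 63, 75, 106, 132, 141, 146, 144, 144, 143, 141, 144, 151, 152, 154, 166]
s9 199 [61, 65, 66, 61, 60, 61, 58, 55, 58, 58, 66, 91, 120, 137, 142, 143, 148, 156, 158, 154, 154, 165]
s10 199 [49, 54, 60, 63, 65, 66, 64, 61, 59, 55, 55, 59, 70, 97, 123, 138, 145, 157, 159, 154, 156, 165]
s11 199 [47, 54, 60, 66, 67, 65, 62, 60, 57, 59, 54, 58, 69, 99, 123, 139, 147, 156, 159, 154, 154, 166]
s8 207 [56, 58, 60, 62, 62, 84, 120, 145, 148, 148, 146, 145, 155, 169, 172, 161, 153, 151, 156, 170, 179, 180]
s9 207 [55, 52, 56, 56, 57, 59, 58, 59, 61, 83, 116, 148, 162, 165, 159, 150, 148, 146, 151, 160, 172, 177]
s10 207 [54, 54, 54, 52, 52, 56, 56, 56, 59, 56, 59, 58, 72, 103, 137, 146, 149, 146, 148, 156, 169, 176]
s11 207 [52, 50, 54, 53, 52, 54, 55, 58, 58, 57, 56, 60, 72, 105, 139, 152, 148, 147, 148, 157, 169, 176]
s8 209 [58, 56, 56, 59, 69, 100, 132, 143, 145, 144, 146, 152, 178, 215, 226, 224, 220, 213, 208, 215, 215, 192]
s9 209 [52, 52, 55, 55, 55, 53, 56, 57, 65, 95, 132, 167, 205, 221, 217, 200, 180, 171, 170, 173, 179, 173]
s10 209 [49, 54, 51, 4
[... 161 characters left out ...]
63, 153, 153, 156, 160, 161]
0 foot [np.float64(266.2), np.float64(266.2), np.float64(266.2)]
0 wall [np.float64(264.6), np.float64(264.6), np.float64(264.6)]
0.03 foot [np.float64(265.2), np.float64(265.2), np.float64(265.2)]
0.03 wall [np.float64(263.5), np.float64(263.5), np.float64(263.5)]
0.06 foot [np.float64(264.2), np.float64(264.2), np.float64(264.2)]
0.06 wall [np.float64(262.4), np.float64(262.4), np.float64(262.4)]
0.12 foot [np.float64(262.2), np.float64(262.2), np.float64(262.2)]
0.12 wall [np.float64(260.2), np.float64(260.2), np.float64(260.2)]
0.2 foot [np.float64(259.4), np.float64(259.4), np.float64(259.4)]
0.2 wall [np.float64(257.0), np.float64(257.0), np.float64(257.0)]
```

Run:
```python
from h import *
c=pickle.load(open("pics/s11.pkl","rb"))
ys=np.linspace(31,-31,63)
for th in (0,.03,.06,.12,.2):
  for nm,lx,lz in (("foot",-45,0),("wall",-50,8)):
    x=(lx-45)*np.cos(th)+lz*np.sin(th)+47; z=8-(lx-45)*np.sin(th)+lz*np.cos(th)
    uv=proj(c,W([.508,.309,-.023,0],np.c_[np.full(63,x),ys,np.full(63,z)]/1000))
    print(th,nm,[np.interp(q,uv[:,0],uv[:,1]).round(1) for q in (199,207,209)])
```

```text
0 foot [np.float64(262.8), np.float64(259.4), np.float64(258.6)]
0 wall [np.float64(261.6), np.float64(258.3), np.float64(257.4)]
0.03 foot [np.float64(261.8), np.float64(258.4), np.float64(257.6)]
0.03 wall [np.float64(260.5), np.float64(257.2), np.float64(256.3)]
0.06 foot [np.float64(260.8), np.float64(257.5), np.float64(256.6)]
0.06 wall [np.float64(259.3), np.float64(256.0), np.float64(255.2)]
0.12 foot [np.float64(258.7), np.float64(255.4), np.float64(254.6)]
0.12 wall [np.float64(256.9), np.float64(253.7), np.float64(252.8)]
0.2 foot [np.float64(255.7), np.float64(252.5), np.float64(251.6)]
0.2 wall [np.float64(253.6), np.float64(250.4), np.float64(249.6)]
```

The front now sits hard down: 22 N gives no further movement, and the contact height equals the home floor at 19 mm. I'll back the push off under light down-pressure so the spring seats the front wall on the posts.

Call:
drive_tool(targets=[[0,-0.03,-0.04,0],[0,-0.05,0,0],[0,-0.05,0,0],[0,-0.05,0,0],[0,-0.05,0,0],[0,-0.05,0,0],[0,0,0,0],[0,0,0,0]])

```text
time_s: 29.75
eef_pos: [0.4604, 0.3115, 0.019]
tool_rot: [0.715, 0.699, 0.0, -0.0]
ft_force: [-3.0, 1.6, 1.2]
gripper_width: 0.0258
grasp_force: 1.4
```

Call:
drive_tool(targets=[[0,-0.05,0,0],[0,-0.05,0,0],[0,-0.05,0,0],[0,0,0,0],[0,0,0,0],[0,0,0,0],[0,0,0,0],[0,0,0,0]])

```text
time_s: 30.55
eef_pos: [0.4558, 0.3114, 0.0189]
tool_rot: [0.715, 0.699, 0.0, 0.0]
ft_force: [1.0, -0.4, -0.3]
gripper_width: 0.0256
grasp_force: 0.0
```

Call:
drive_tool(targets=[[0,-0.02,-0.1,0],[0,0,-0.2,0],[0,0,-0.3,0],[0,0,-0.5,0],[0,0,-0.7,0],[0,0,-0.8,0],[0,0,-0.9,0],[0,0,-0.9,0]])

```text
time_s: 31.35
eef_pos: [0.4551, 0.3114, 0.1528]
tool_rot: [0.715, 0.699, 0.0, 0.0]
ft_force: [0.3, 0.3, 0.2]
gripper_width: 0.0255
grasp_force: 0.0
```

Call:
drive_tool(targets=[[0,-0.8,-0.7,0],[0,-0.9,-0.7,0],[-0.3,-0.9,-0.7,0],[-0.6,-0.8,-0.5,0],[-0.8,-0.3,0,0],[-0.8,0,0,0],[0,0,0,0],[0,0,0,0]])

```text
time_s: 32.15
eef_pos: [0.3426, 0.2391, 0.2297]
tool_rot: [0.716, 0.698, 0.001, 0.0]
ft_force: [0.1, 1.2, -0.8]
gripper_width: 0.0256
grasp_force: 0.0
```

Run:
```python
from h import *
c=grab("scene","s12"); t=grab("top","t12"); T0=pickle.load(open("pics/top0.pkl","rb"))
g=cv2.cvtColor(t["frame"],cv2.COLOR_RGB2GRAY).astype(float); gs=cv2.cvtColor(c["frame"],cv2.COLOR_RGB2GRAY).astype(float)
from scipy.ndimage import map_coordinates
def prof(c,g,P,d,half=8,n=17):  # profile along local direction d (mm) through local points P, averaged
    out=[]
    for s in np.linspace(-half,half,n):
        uv=proj(c,W([.508,.309,-.023,0],(np.array(P,float)+s*np.array(d))/1000)); out.append(map_coordinates(g,[uv[:,1],uv[:,0]],order=1).mean())
    return [int(v) for v in out]
print("mm -8..8")
print("top rim +y side",prof(t,g,[(x,31,44) for x in range(-30,35,5)],(0,1,0)))
print("top rim -y side",prof(t,g,[(x,-31,44) for x in range(-30,35,5)],(0,-1,0)))
print("top rim front |y|18-28",prof(t,g,[(-50,y,44) for y in (-28,-24,-20,20,24,28)],(-1,0,0)))
print("top block front",prof(t,g,[(-62,y,44) for y in range(-12,13,3)],(-1,0,0)))
print("scene block front top",prof(c,gs,[(-62,y,44) for y in range(-12,13,3)],(-1,0,0)))
print("scene wall rim z front +y",prof(c,gs,[(-50,y,44) for y in range(18,29,2)],(0,0,1)))
print("scene wall rim z back? block bottom z",prof(c,gs,[(-62,y,26) for y in range(-12,13,3)],(0,0,-1)))
```

```text
mm -8..8
top rim +y side [72, 66, 59, 55, 53, 55, 60, 70, 84, 101, 121, 142, 164, 185, 201, 210, 215]
top rim -y side [101, 99, 95, 92, 91, 93, 102, 116, 134, 155, 177, 194, 205, 212, 215, 216, 215]
top rim front |y|18-28 [81, 81, 81, 81, 81, 82, 85, 90, 98, 107, 113, 118, 123, 126, 127, 127, 127]
top block front [101, 100, 97, 93, 89, 89, 93, 104, 120, 138, 157, 174, 188, 199, 205, 207, 206]
scene block front top [101, 100, 98, 95, 91, 87, 82, 77, 72, 68, 65, 63, 62, 62, 63, 64, 66]
scene wall rim z front +y [56, 56, 57, 57, 58, 60, 62, 66, 70, 75, 80, 86, 91, 96, 99, 101, 103]
scene wall rim z back? block bottom z [57, 61, 68, 76, 86, 97, 108, 119, 129, 138, 146, 153, 159, 165, 170, 173, 176]
```

The numbers agree with the tray at home. One tactile check of the height and seating: touch the block's top with shut fingers, where contact should come at z of about 0.044.

Run:
```python
from h import *
plan(W([.508,.309,-.023,0],[[-.057,.0005,.065]])[0],-.023,8)
```

```text
t 32.25 pose [0.3428 0.2396 0.2294] head -0.0234 d [ 0.1082  0.0713 -0.1644] dturn 0.0
[0.31, 0.44, 0.68, -0.0]
[0.31, 0.44, 0.68, -0.0]
[0.31, 0.44, 0.68, -0.0]
[0.31, 0.44, 0.68, -0.0]
[0.31, 0.44, 0.68, -0.0]
[0.31, 0.44, 0.68, -0.0]
[0.31, 0.44, 0.68, -0.0]
[0.31, 0.44, 0.68, -0.0]
```

Call:
drive_tool(targets=[[0.45,0.64,0.4,0],[0.45,0.64,0.5,0],[0.44,0.64,0.6,0],[0.44,0.64,0.7,0],[0.44,0.64,0.8,0],[0.25,0.33,0.9,0],[0,0,0.9,0],[0,0,0.6,0]], grip=1, grip_force=40)

```text
time_s: 33.05
eef_pos: [0.4495, 0.3112, 0.0644]
tool_rot: [0.715, 0.699, -0.001, -0.0]
ft_force: [0.0, 0.2, -0.0]
gripper_width: -0.0001
grasp_force: 0.0
```

Call:
drive_tool(targets=[[0,0,0.15,0],[0,0,0.15,0],[0,0,0.12,0],[0,0,0,0],[0,0,0,0],[0,0,0,0],[0,0,0,0],[0,0,0,0]])

```text
time_s: 33.85
eef_pos: [0.4502, 0.3107, 0.0547]
tool_rot: [0.715, 0.699, 0.0, 0.0]
ft_force: [0.7, 0.5, 0.2]
gripper_width: -0.0003
grasp_force: 0.0
```

Call:
drive_tool(targets=[[0,0,0.1,0],[0,0,0.1,0],[0,0,0.08,0],[0,0,0,0],[0,0,0,0],[0,0,0,0],[0,0,0,0],[0,0,0,0]])

```text
time_s: 34.65
eef_pos: [0.4501, 0.3107, 0.046]
tool_rot: [0.715, 0.699, 0.0, 0.0]
ft_force: [-0.0, -1.1, -0.3]
gripper_width: -0.0003
grasp_force: 0.0
```

Call:
drive_tool(targets=[[0,0,0.04,0],[0,0,0.03,0],[0,0,0,0],[0,0,0,0],[0,0,0,0],[0,0,0,0],[0,0,0,0],[0,0,0,0]])

```text
time_s: 35.45
eef_pos: [0.4501, 0.3107, 0.0441]
tool_rot: [0.715, 0.699, 0.0, 0.0]
ft_force: [-1.2, -0.6, 4.9]
gripper_width: -0.0005
grasp_force: 2.4
```

Contact comes at 0.0441, the home height. I'll retreat and hand in.

Call:
drive_tool(targets=[[0,0,-0.2,0],[0,0,-0.5,0],[0,0,-0.8,0],[0,0,-0.9,0],[0,0,-0.9,0],[0,0,-0.6,0],[0,0,0,0],[0,0,0,0]])

```text
time_s: 36.25
eef_pos: [0.4499, 0.3106, 0.1605]
tool_rot: [0.715, 0.699, 0.0, 0.0]
ft_force: [0.0, -0.3, -0.2]
gripper_width: 0.0002
grasp_force: 0.0
```

Run:
```python
from workcell import sensors, job
s=sensors.observe(); print(s["time_s"],s["eef_pos"],s["ft_force"])
print(job.job_done())
```

```text
36.25 [0.44989277 0.3105667  0.16046296] [ 0.03142111 -0.290257   -0.23702327]
the job is handed in; nothing more can be done
None
```

I handed the job in at about 36 s with the top tray in the dock and the arm clear; touch and camera checks show it flat at home height, held by the spring behind the posts, but no verdict came back.

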